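# Let a ratchet board clamp down onto a circuit board

## Task

The spring clamp stands open, held by its ratchet. Swing the release lever right over, then take the crank by its knob, wind it up a touch so that the pawl springs clear of the teeth, and let the crank turn back slowly under the pull of the spring until the jaw has pushed the circuit board right up against the back jaw and the spring grips it there; let go only then. Never let the jaw run or slam, do not force it onto the board with the crank, and leave the other things on the bench where they are.

Things in the scene. Friction and masses are not known exactly. Their poses are not given: they have to be found in the camera images.
- clamp: spring board clamp, fixed to the bench: aluminium base plate 240 (x) by 420 (y) by 12 mm (centre 10 mm to -y of the origin). Origin on the bench, z up. Jaws face each other along y: moving jaw in the middle, back jaw (120 mm wide steel bar) at +y, bolted at another place each time, its face 147 to 168 mm to +y of the origin; where exactly is not measured. Ratchet wheel and crank at -y
- board: green circuit board 120 (x) by 90 (y) by 6 mm thick with parts on top up to 20 mm, about 250 g, lying loose and slightly askew on two rails between the jaws, 6 to 40 mm short of the back jaw, its underside 22 mm above the bench. Origin at the centre of its underside. The moving jaw first meets it and then pushes it, square, against the back jaw; this push takes under 3 N
- jaw: dark steel moving jaw, 120 mm wide, with its toothed rack; slides along the clamp's y axis, and a spring pulls it to +y (22 N at the start, 15 N at the end). Origin in the plane of its face, on the clamp's centre line, at bench height. It has to travel 29 to 50 mm, the last part of it pushing the board
- jaw_face (a point): middle of the moving jaw's face, 30 mm above the bench
- crank (a joint): angle of the crank (rad): 0 at the start, held by the ratchet; it grows as the crank turns back anticlockwise (seen from above) and 1 rad closes the jaw by 20 mm; negative when wound up clockwise. The spring turns it back with 0.44 N m at the start, 0.3 with the jaws shut: 7 to 5 N at the knob. Only the pawl or a hand holds it
- crank_axis (a point): point on the upright crank axis, 74 mm above the bench (the top of the crank arm)
- knob_mid (a point): middle of the crank's upright black knob, 23 mm in diameter, 50 mm tall, 74 to 124 mm above the bench, this point at 99 mm; 65 mm from the crank axis, it moves in a level circle about it and spins freely, so a gripper holding it need not turn. At crank = 0 it lies, seen from the axis, 150 degrees clockwise of the clamp's x axis
- release (a joint): angle of the release lever (rad): 0 pawl pressed into the teeth (start), 0.5 fully over, where it pulls the pawl outwards through a spring. It turns anticlockwise from above; stiff pivot (0.3 N m plus up to 0.14 N m from the spring: about 7 N at the post); stays where it is left
- lever_post (a point): top of the release lever's upright steel post, 14 mm in diameter, from 58 to 98 mm above the bench, this point at 88 mm. It stands 70 mm from the lever's pivot; the pivot lies 85 mm from the crank axis towards the clamp's -x. To release, push the post from its +x side towards the clamp's -x, about 34 mm along an arc about the pivot
- pawl_nose (a point): nose of the steel pawl, 53 mm above the bench: 40 mm from the crank axis in the teeth, over 55 mm when clear (tooth tips at 46 mm, wheel 42 to 56 mm above the bench). With the lever over, the loaded tooth still holds it; it springs out as soon as a hand at the knob takes the load off, at the latest when wound up 0.1 rad. Forcing the pawl itself out lets the jaw slam
- flux_jar: small amber jar, 28 mm across, 34 mm tall, standing on the clamp's base plate; leave alone
- solder_reel: metal reel, 52 mm across, 38 mm tall; leave alone
- driver: screwdriver, 160 mm long, lying on the bench; leave alone
- brush: wooden brush, 150 mm long, lying on the bench; leave alone
- screw_tray: grey divided tray 100 by 140 by 25 mm; leave alone
- meter: yellow multimeter 80 by 150 by 38 mm, lying; leave alone
- cleaner: white bottle, 44 mm across, 110 mm tall; leave alone
There are look-alikes about, which are no part of the job. Leave any pink or yellow look-alike of the board alone.

How it is judged:
On the way, in this order (a step that is already met when the one before it is completed fails the run):
1. the release lever is right over while the jaw still stands open with the pawl caught in the teeth (value of joint release above 0.42 rad and horizontal distance between pawl_nose and crank_axis below 0.048 m and value of joint crank below 0.3 rad), for 0.1 s.
2. the pawl has sprung clear of the teeth with the jaw still open (horizontal distance between pawl_nose and crank_axis above 0.051 m and value of joint crank below 0.6 rad), for 0.1 s.
At the end, for the whole second after the job is handed in: the board lies flat and square (within 0.04 rad) in the jaws, pressed against the back jaw by the spring alone (more than 8 N between moving jaw and board), the pawl is clear of the teeth and the jaw is at rest (contact force between jaw and board above 8 N and angle between the y axis of board and the y axis of clamp, either way round below 0.04 rad and angle between board's own z axis and vertical below 0.05 rad and horizontal distance between pawl_nose and crank_axis above 0.048 m and linear speed of jaw below 0.01 m/s); the robot touches nothing.
It fails at once if the jaw ran: faster than 0.05 m/s (linear speed of jaw above 0.05 m/s).
It fails at once if the jaw was slammed or forced onto the board: more than 35 N between them (contact force between jaw and board above 35 N).
It fails at once if another thing on the bench was moved by more than 30 mm (distance of any of solder_reel, driver, brush, screw_tray, meter, cleaner, flux_jar from where it was at the start of the episode above 0.03 m).
It also fails if it takes over 72 s, if anything falls off the work surface, if the arm or the gripper's body presses on something with over 40 N, if the wrist force passes 120 N, or if a joint passes its speed limit or range.

## Robot

A 6-joint arm with a two-finger parallel gripper is mounted at the origin on the work surface. World frame = base frame: x ahead of the robot, y to its left, z up, the work surface at z = 0. Lengths are in m, angles in rad, forces in N, time in s.
With the tool pointing down it reaches from about 0.35 to 0.975 m from the base axis. Payload 4.9 kg.
Tool frame: the origin (TCP) lies midway between the tips of the shut fingers; the grasp point (between the pads) lies manip.tcp_to_grasp behind it (manip.tcp_to_grasp is the distance from the TCP to the grasp point, in m); y points along the fingers, z is the direction in which the jaws open and shut, and the axes are right-handed (so a half turn about y gives the same grasp; the last joint's range is limited). The gripper opens to 85 mm and grips with 20 to 120 N. Pads are 22 mm wide; open, the fingers measure 114 mm over their backs; the gripper's body (76 mm by 85 mm) begins 54 mm behind the grasp point. The pads swing forward as they close: fully open they stand 13 mm farther back than shut.
Start: joints at [-1.362, 0.053, 1.613, -0, 1.476, -0.119], TCP at [0.201, -0.592, 0.231] pointing down, gripper open.
Joint ranges: [-3.01, 3.01], [-1.01, 2.22], [0.06, 2.58], [-1.02, 4.17], [0.09, 2.62], [-3.14, 3.14]. Speed limits (rad/s): [2.57, 2.57, 3.14, 3.14, 3.14, 3.14].

## Interface

Orientations are given as [roll, pitch, yaw] about the fixed x, y, z axes, in that order (R = Rz(yaw) Ry(pitch) Rx(roll)).
In Python, from cell import status, cams, close_job, manip gives the robot as it stands. The module is installed in compiled form; this text tells all that it offers.
- The arm moves only by the shell command python3 -m crank 'ROWS' [OPENING] [FORCE]. ROWS is a JSON object of lists of equal length, an entry for each row: "linear": the shift along the tool's x, y, z in m, a list of three; "turn": the turn, a rotation vector about the tool's x, y, z in degrees, a list of three. In form: {"linear": [[x, y, z], ...], "turn": [[wx, wy, wz], ...]}. A call has exactly 10 rows; each row shifts and turns the commanded pose from where the row before left it, along the tool's axes as they then stand; what a row does not reach is not made up. A row lasts 1/8 s, in which the tool goes at most 62.5 mm and 10.7 degrees, less where a joint would pass 70% of its speed; a pose out of reach is approached as far as the arm can. A call is refused whole if a number of a shift passes 0.0625 or a number of a turn 10.7, either way. A call with a gripper value outside its range is refused whole. OPENING is the closure, from -1 (fully open) to 1 (shut), set as the call begins (- or left out, the last holds). The fingers move at their own pace and stop on an object; FORCE is the grip in N (left out, the last holds). Time passes only in rows, so rows that do not move let the fingers close, or fill a call up. It gives the time, the measured TCP pose, the force and the opening at its end, in the units of the state.
- status.get_obs(): the state, without advancing time (a new reading comes with each control period).
- cams.grab_frame(name): name is "scene" or "top"; returns a dict with "img" (384x512x3 uint8, red, green, blue), "mtx" (3x3 intrinsics, pixels), "position" and "rotation" of the camera in the world. Camera axes: x right, y down, z forward; pixel columns grow to the right and rows downward; lengths in m; the calibration is good to about 2 mm. A picture is of the moment at which its call begins. There is no depth.
- close_job(): hands the job in, once; it reports no verdict.
The state is a dict: "t": time; "joint_positions": joint angles; "dq": joint speeds; "joint_torque": joint torques, N m; "ee_pos": TCP position; "orientation": TCP orientation; "contact_force": force on the tool from outside, world axes, zero at the start; "torque": the same for the moment, N m; "opening": finger opening in m.
Only numpy, scipy, OpenCV 4.12 (cv2) and the standard library are available. Lean on these libraries where they do the work, as an engineer would, in place of code of your own. Each camera call takes 0.05 s, during which the arm holds its last target. There are 200 camera calls.

## Working session

There is one attempt and no reset: what is moved stays moved. The work goes in short steps, Python scripts to look and compute and a shell command to move; the robot and the scene stay as the last step left them, time stands still between calls to the robot, and variables do not carry over. Pictures are saved under pics/ and viewed, about 8 in all and at most 12, crops included, and the job is handed in when it is done.

```bash
mkdir -p pics && cat > h.py <<'E'
import numpy as np, cv2
from cell import status, cams, manip
def grab(n):
    f=cams.grab_frame(n); f['mtx']=np.array(f['mtx']);f['rotation']=np.array(f['rotation']);f['position']=np.array(f['position']); return f
def ray(f,uv,z):
    d=f['rotation']@np.linalg.inv(f['mtx'])@np.array([uv[0],uv[1],1.]); p=f['position']; return p+d*(z-p[2])/d[2]
def proj(f,p):
    q=f['mtx']@(f['rotation'].T@(np.array(p)-f['position'])); return q[:2]/q[2]
E
python3 - <<'E'
from h import *
for n in('top','scene'):
    f=grab(n); np.savez(n+'0.npz',**f); print(n,f['mtx'].tolist(),f['position'],f['rotation'].round(3).tolist())
    cv2.imwrite(f'pics/{n}0.png',cv2.resize(f['img'][:,:,::-1],(800,600),interpolation=cv2.INTER_CUBIC))
s=status.get_obs(); print(s, manip.tcp_to_grasp)
E
```

```text
top [[398.8342205646583, 0.0, 255.45871112744192], [0.0, 398.8342205646583, 189.43739936066865], [0.0, 0.0, 1.0]] [0.4875441  0.01649284 1.27190167] [-3.081, 0.008, -1.563]
scene [[425.221133463604, 0.0, 256.17854700795175], [0.0, 425.221133463604, 192.0660070171132], [0.0, 0.0, 1.0]] [ 1.4083585  -0.36646295  0.82246663] [-2.232, -0.004, 1.134]
{'t': 0.1, 'joint_positions': array([-1.36202890e+00,  5.32999487e-02,  1.61413086e+00, -8.90563421e-06,
        1.47599671e+00, -1.18986818e-01]), 'dq': array([ 0.00019172, -0.00166901, -0.00257245, -0.0009102 , -0.00224024,
        0.00075057]), 'joint_torque': array([ 1.71995166e-04, -3.94905710e+01, -3.71361351e+01, -1.52842981e-04,
        3.95689261e-03, -1.48895552e-06]), 'ee_pos': array([ 0.20108919, -0.59118422,  0.23019574]), 'orientation': array([-1.57261926e+00,  2.09007698e-04, -2.81383775e+00]), 'contact_force': array([ 0.51397136, -0.10098771, -0.37575867]), 'torque': array([-0.00693216, -0.01744044, -0.00789612]), 'opening': 0.08536863405385946} 0.0187
```

View pics/top0.png

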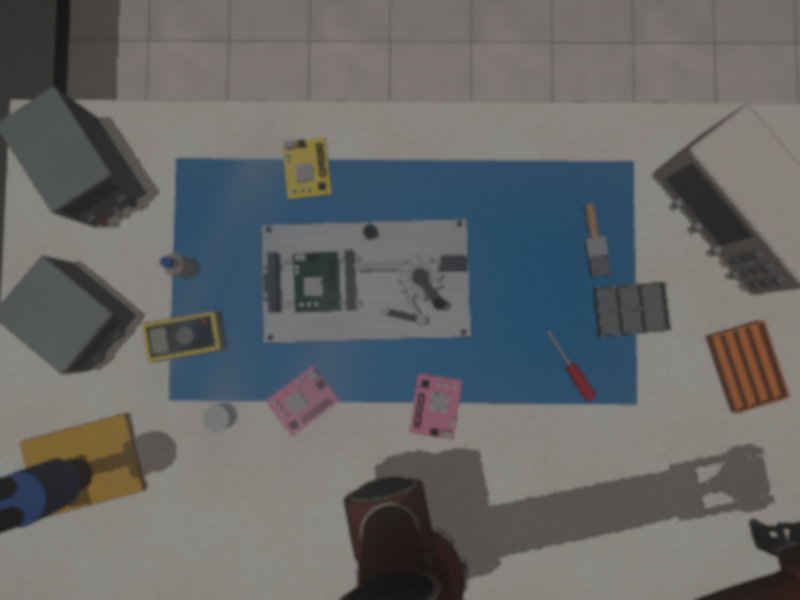

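View pics/scene0.png

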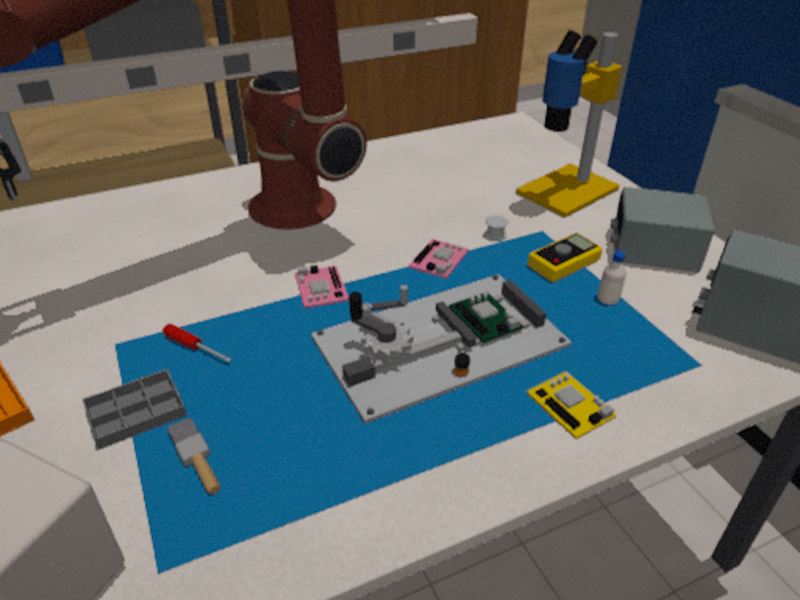

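The top view shows the clamp at (262–470, 222–342), with its +y axis pointing left (world +y). The green board in the jaws is at (317,282), the knob at about (438,302) and the lever at about (405,315). The look-alikes are yellow (305,168) and pink (302,400) and (436,405). Next I'll measure the clamp frame from the plate.

```bash
cat > h.py <<'E'
import numpy as np, cv2
from scipy.spatial.transform import Rotation as Ro
from cell import status, cams, manip
def load(f):
    f={k:np.array(v) for k,v in f.items()}
    if f['rotation'].shape==(3,): f['rotation']=Ro.from_euler('xyz',f['rotation']).as_matrix()
    return f
def grab(n): return load(cams.grab_frame(n))
def ray(f,uv,z):
    d=f['rotation']@np.linalg.inv(f['mtx'])@np.array([uv[0],uv[1],1.]); p=f['position']; return p+d*(z-p[2])/d[2]
def proj(f,p):
    q=f['mtx']@(f['rotation'].T@(np.array(p)-f['position'])); return q[:2]/q[2]
E
python3 - <<'E'
from h import *
for n,seed in (('top',(185,207)),('scene',(256,250))):
    f=load(np.load(n+'0.npz')); hsv=cv2.cvtColor(f['img'],cv2.COLOR_RGB2HSV)
    blue=((hsv[:,:,0]>95)&(hsv[:,:,0]<115)&(hsv[:,:,1]>120)).astype(np.uint8)
    # plate = hole in blue mat
    cs,h=cv2.findContours(blue,cv2.RETR_CCOMP,cv2.CHAIN_APPROX_NONE)
    holes=[c for c,hh in zip(cs,h[0]) if hh[3]>=0]
    c=max(holes,key=cv2.contourArea); 
    print(n,cv2.boundingRect(c),cv2.contourArea(c))
    r=np.array([ray(f,p,0.012)[:2] for p in c[:,0]],np.float32)
    rect=cv2.minAreaRect(r); print(rect); print(cv2.boxPoints(rect))
    q=cv2.approxPolyDP(c,6,True)[:,0]; print(q.tolist(), np.array([ray(f,p,0.012)[:2] for p in q]).round(4).tolist())
f=load(np.load('top0.npz')); im=f['img'][130:230,160:310]; g=load(np.load('scene0.npz'))['img'][170:270,195:365]
a=cv2.resize(im,None,fx=5,fy=5,interpolation=cv2.INTER_CUBIC)
cv2.imwrite('pics/crop_t.png',cv2.convertScaleAbs(a[:,:,::-1],alpha=1.5))
a=cv2.resize(g,None,fx=4.7,fy=4.7,interpolation=cv2.INTER_CUBIC)
cv2.imwrite('pics/crop_s.png',cv2.convertScaleAbs(a[:,:,::-1],alpha=1.5))
E
```

```text
top (372, 128, 21, 51) 626.5
((0.6837731003761292, -0.36949101090431213), (0.16137531399726868, 0.055042814463377), 6.355767726898193)
[[ 0.6005347  -0.35107103]
 [ 0.60662806 -0.40577552]
 [ 0.7670115  -0.387911  ]
 [ 0.76091814 -0.3332065 ]]
[[375, 128], [389, 151], [390, 177], [376, 173]] [[0.763, -0.3518], [0.6894, -0.3954], [0.6066, -0.3975], [0.619, -0.3535]]
scene (106, 266, 36, 52) 793.5
((0.6843433380126953, -0.3701000511646271), (0.1678277552127838, 0.047845110297203064), 6.839230060577393)
[[ 0.5981778  -0.3563405 ]
 [ 0.6038754  -0.40384516]
 [ 0.7705089  -0.3838596 ]
 [ 0.7648113  -0.33635494]]
[[109, 271], [124, 269], [138, 316], [116, 297]] [[0.6039, -0.3931], [0.6129, -0.3578], [0.7673, -0.3573], [0.6928, -0.3923]]
```

View pics/crop_t.png

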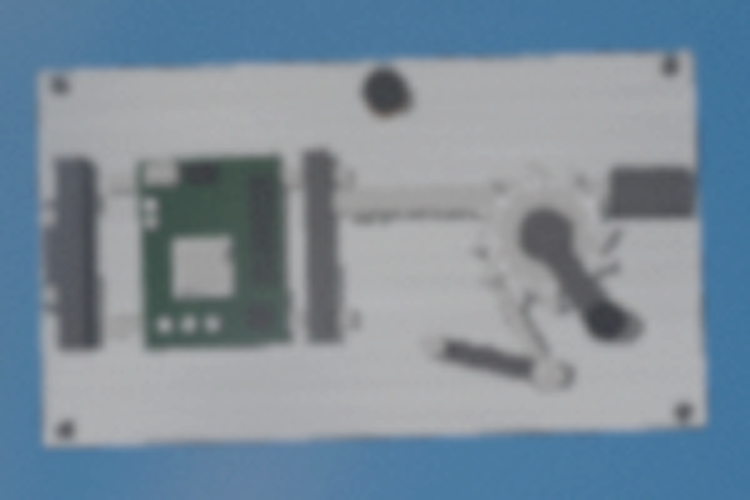

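View pics/crop_s.png

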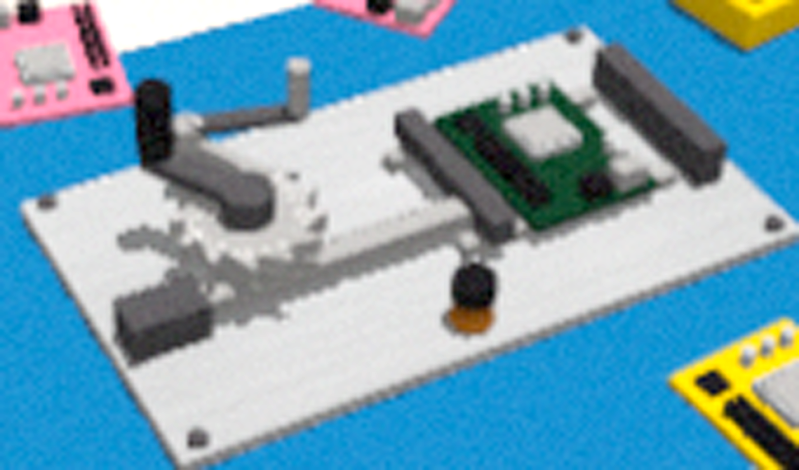

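The crops are clear. In the top crop, the crank axis is at about (545,235), the black knob (605,320), the lever post (435,345), its pivot (555,372), and the jaw face, jar and board all visible. This green board, on the rails between the jaws, is the right one. Now I'll fit the plate and features numerically.

```bash
python3 - <<'E'
from h import *
P={}
for n,seed,cor in (('top',(185,207),[(40,70),(692,52),(706,426),(44,446)]),('scene',(256,250),None)):
    f=load(np.load(n+'0.npz')); im=cv2.GaussianBlur(f['img'],(3,3),0); hsv=cv2.cvtColor(im,cv2.COLOR_RGB2HSV)
    if cor: m=np.zeros(hsv.shape[:2],np.uint8); m[120:240,155:315]=1
    else: m=np.zeros(hsv.shape[:2],np.uint8); cv2.fillPoly(m,[np.array([(195,212),(318,172),(372,214),(238,275)])],1)
    nb=((hsv[:,:,1]<125)|(hsv[:,:,0]<90)).astype(np.uint8)*m
    k,l,st,_=cv2.connectedComponentsWithStats(nb,connectivity=4)
    i=1+np.argmax(st[1:,4]); c=max(cv2.findContours((l==i).astype(np.uint8),0,cv2.CHAIN_APPROX_NONE)[0],key=cv2.contourArea)
    r=np.array([ray(f,p,0.012)[:2] for p in c[:,0]],np.float32)
    print(n,st[i],cv2.minAreaRect(r))
f=load(np.load('top0.npz'));g=load(np.load('scene0.npz'))
T=lambda u,v:(160+(u+.5)/5-.5,130+(v+.5)/5-.5); S=lambda u,v:(195+u/4.7-.4,170+v/4.7-.4)
print('corners top',[ray(f,T(*c),.012)[:2].round(4).tolist() for c in [(40,70),(692,52),(706,426),(44,446)]])
print('corners scene',[ray(g,S(*c),z)[:2].round(4).tolist() for c,z in [((22,207),.012),((585,25),.012),((808,232),.012),((180,465),.012)]])
for nm,a,b,z in [('axis',(545,233),(245,187),.074),('knobtop',(604,320),(153,90),.124),('posttop',(435,344),(298,66),.098),('pivot',(552,373),(187,122),.055),('jar',(385,90),(473,285),.046)]:
    print(nm,ray(f,T(*a),z).round(4),ray(g,S(*b),z).round(4))
E
```

```text
top [  155   120   148   120 13269] ((0.5969594120979309, 0.11542132496833801), (0.37930089235305786, 0.46877843141555786), 0.48412615060806274)
scene [ 199  176  166   95 8534] ((0.5943939685821533, 0.09944722056388855), (0.2612592577934265, 0.4321691691875458), 2.2061426639556885)
corners top [[0.7086, 0.3093], [0.7228, -0.1067], [0.4851, -0.1158], [0.4691, 0.3017]]
corners scene [[0.4899, -0.1166], [0.4697, 0.303], [0.713, 0.3121], [0.7262, -0.1088]]
axis [ 0.6005 -0.0122  0.074 ] [ 0.5973 -0.0127  0.074 ]
knobtop [ 0.5457 -0.0453  0.124 ] [ 0.5507 -0.0492  0.124 ]
posttop [0.5322 0.0527 0.098 ] [0.5332 0.0513 0.098 ]
pivot [ 0.5166 -0.0175  0.055 ] [ 0.505  -0.0109  0.055 ]
jar [0.6915 0.0868 0.046 ] [0.6997 0.0831 0.046 ]
```

The two views agree, and so do the given dimensions. The clamp's yaw is about 0.037, the crank axis (0.599,-0.0125) and the knob about (0.5445,-0.047). The post is at (0.5325,0.052), 70 mm from the pivot at (0.514,-0.0156). I'll start moving: turn the tool to yaw −π, shut the fingers and head for the post.

```bash
python3 -m crank '{"linear":[[0,0,0],[0,0,0],[-0.028,0,-0.05],[-0.028,0,-0.05],[-0.028,0,-0.05],[-0.028,0,-0.05],[-0.028,0,-0.05],[-0.028,0,-0.05],[-0.028,0,-0.05],[-0.028,0,-0.05]],"turn":[[0,9.4,0],[0,9.4,0],[0,0,0],[0,0,0],[0,0,0],[0,0,0],[0,0,0],[0,0,0],[0,0,0],[0,0,0]]}' 1 40
```

```text
t: 1.35
ee_pos: [0.4257, -0.1899, 0.231]
orientation: [-1.571, 0.0, 3.141]
contact_force: [0.1, -0.3, -0.3]
opening: -0.0002
```

```bash
python3 -m crank '{"linear":[[-0.0235,0,-0.0405],[-0.0235,0,-0.0405],[-0.0235,0,-0.0405],[-0.0235,0,-0.0405],[-0.0235,0,-0.0405],[-0.0235,0,-0.0405],[0,0.03,0],[0,0.03,0],[0,0.03,0],[0,0.02,0]],"turn":[[0,0,0],[0,0,0],[0,0,0],[0,0,0],[0,0,0],[0,0,0],[0,0,0],[0,0,0],[0,0,0],[0,0,0]]}' && python3 - <<'E'
from h import *
a=[]
for n,w in (('top',(190,150,120,80)),('scene',(200,140,120,80))):
    f=grab(n); x,y,ww,hh=w; a.append(cv2.resize(f['img'][y:y+hh,x:x+ww],None,fx=5,fy=5,interpolation=cv2.INTER_CUBIC)[:300 if 0 else 400])
cv2.imwrite('pics/p1.png',cv2.resize(np.vstack(a),(450,600))[:,:,::-1])
E
```

```text
t: 2.6
ee_pos: [0.5653, 0.0513, 0.119]
orientation: [-1.571, -0.003, 3.141]
contact_force: [0.2, 0.6, 0.2]
opening: -0.0002
```

View pics/p1.png

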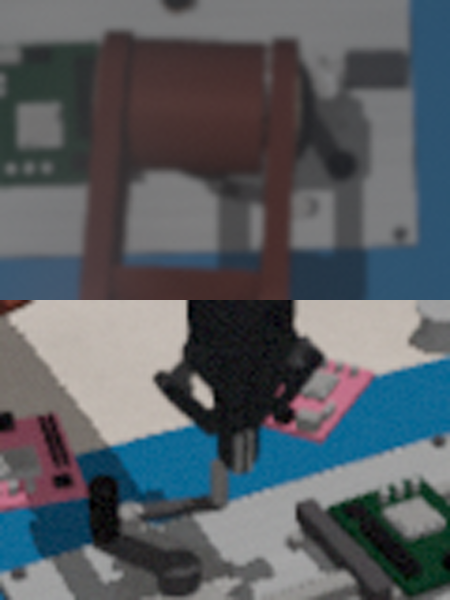

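The fingers hang on the +x (camera) side of the post, as planned: tips at (238,460) and post at (220,480) in the lower panel. Next I descend and push.

```bash
python3 -m crank '{"linear":[[0,0.025,0],[0,0.025,0],[0.005,0,0],[0.005,0,0],[0.005,0,0],[0.005,0,0],[0.005,0,0],[0.005,0,0],[0.005,0,0],[0.005,0,0]],"turn":[[0,0,0],[0,0,0],[0,0,0],[0,0,0],[0,0,0],[0,0,0],[0,0,0],[0,0,0],[0,0,0],[0,0,0]]}'
```

```text
t: 3.95
ee_pos: [0.5289, 0.0523, 0.0734]
orientation: [-1.573, 0.007, 3.141]
contact_force: [6.5, 5.9, 0.6]
opening: -0.0001
```

```bash
python3 -m crank '{"linear":[[0.003,0,0],[0.003,0,0],[0.003,0,0],[0.002,0,0],[0.002,0,0],[0.001,0,0],[0.001,0,0],[0,0,0],[0,0,0],[0,0,0]],"turn":[[0,0,0],[0,0,0],[0,0,0],[0,0,0],[0,0,0],[0,0,0],[0,0,0],[0,0,0],[0,0,0],[0,0,0]]}' && python3 - <<'E'
from h import *
f=grab('scene'); np.savez('scene1.npz',**f)
cv2.imwrite('pics/p2.png',cv2.resize(f['img'][140:230,195:315],None,fx=5,fy=5,interpolation=cv2.INTER_CUBIC)[:,:,::-1])
for nm,p in (('post@0.5',(.498,.0525,.098)),('post@0.42',(.5035,.0532,.098)),('post@0',(.5325,.052,.098))): print(nm,((proj(f,p)-[195,140])*5).round())
E
```

```text
t: 5.2
ee_pos: [0.515, 0.0513, 0.0735]
orientation: [-1.571, 0.01, 3.141]
contact_force: [8.0, 0.6, -2.3]
opening: 0.0003
post@0.5 [291. 185.]
post@0.42 [296. 189.]
post@0 [316. 217.]
```

View pics/p2.png

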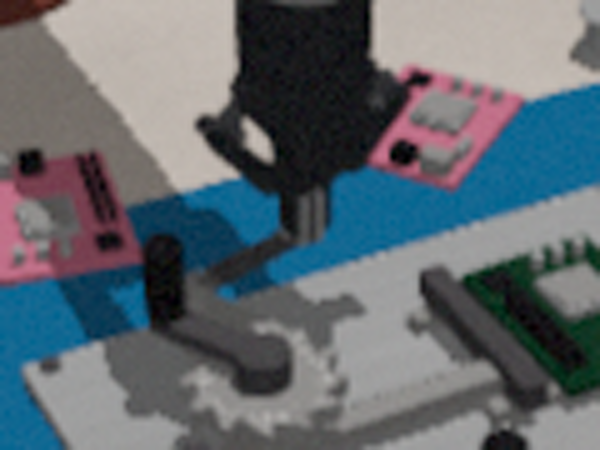

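The lever has swung (its arm now runs from (205,280) to (295,235)), but the finger hides the post. I'll press a few mm more to feel for the stop.

```bash
python3 -m crank '{"linear":[[0.001,0,0],[0.001,0,0],[0.001,0,0],[0.001,0,0],[0,0,0],[0,0,0],[0,0,0],[0,0,0],[0,0,0],[0,0,0]],"turn":[[0,0,0],[0,0,0],[0,0,0],[0,0,0],[0,0,0],[0,0,0],[0,0,0],[0,0,0],[0,0,0],[0,0,0]]}'
```

```text
t: 6.5
ee_pos: [0.5149, 0.0512, 0.0738]
orientation: [-1.571, 0.021, 3.14]
contact_force: [23.8, 1.3, -14.0]
opening: -0.0001
```

The arm has met the stop: no further motion, and the force rose to 24 N. I'll back off, lift, and refine the knob position from both views.

```bash
python3 -m crank '{"linear":[[-0.006,0,0],[-0.01,0,0],[0,-0.04,0],[0,-0.05,0],[0,-0.04,0],[0,0,-0.03],[0,0,-0.03],[0,0,0],[0,0,0],[0,0,0]],"turn":[[0,0,0],[0,0,0],[0,0,0],[0,0,0],[0,0,0],[0,0,0],[0,0,0],[0,0,0],[0,0,0],[0,0,0]]}' && python3 - <<'E'
from h import *
a=[]
for n,(x,y,w,h) in (('top',(190,150,120,80)),('scene',(195,150,120,80))):
    f=grab(n); np.savez(n+'2.npz',**f); im=f['img'][y:y+h,x:x+w].copy()
    pk=proj(f,(.5445,-.047,.099))
    dark=(im.max(2)<40).astype(np.uint8); k,l,st,ce=cv2.connectedComponentsWithStats(dark)
    for i in range(1,k):
        if st[i,4]>8 : print(n,'dark',ce[i]+[x,y],st[i],)
    print('pred knob mid',pk,'top',proj(f,(.5445,-.047,.124)),'post .5',proj(f,(.498,.0525,.098)))
    b=cv2.resize(im,None,fx=5,fy=5,interpolation=cv2.INTER_CUBIC)
    for p,c in (((.5445,-.047,.124),(255,0,0)),((.498,.0525,.098),(255,255,0)),((.599,-.0125,.074),(0,255,255))):
        q=(proj(f,p)-[x,y]+.5)*5; cv2.circle(b,tuple(int(v) for v in q),4,c,1)
    a.append(b)
cv2.imwrite('pics/p3.png',cv2.resize(np.vstack(a),(450,600))[:,:,::-1])
E
```

```text
t: 7.75
ee_pos: [0.5234, 0.1104, 0.2011]
orientation: [-1.57, -0.0, 3.14]
contact_force: [0.4, -0.3, -0.2]
opening: 0.0001
pred knob mid [280.51295903 194.45374038] top [280.98483023 194.03621048] post .5 [246.57156813 210.01359717]
scene dark [270.25    162.15625] [71  8 10  9 32]
scene dark [275.17647059 170.17647059] [78 18  5  5 17]
scene dark [200.52941176 172.11764706] [ 4 20  4  5 17]
scene dark [213.8 177. ] [16 21  7 12 25]
scene dark [216.3 187.8] [20 37  4  3 10]
scene dark [227.15447154 195.7398374 ] [ 29  37   8  19 123]
scene dark [245.05555556 191.16666667] [44 38 12  8 18]
scene dark [302.04054054 204.09459459] [ 96  44  22  21 148]
scene dark [285.59375 204.15625] [84 46 14 15 32]
scene dark [297.58333333 217.83333333] [101  65   5   6  12]
scene dark [295.5        227.91666667] [97 76  8  4 24]
pred knob mid [227.39674171 194.52137803] top [227.05458538 187.27983385] post .5 [253.21916862 176.94339378]
```

View pics/p3.png

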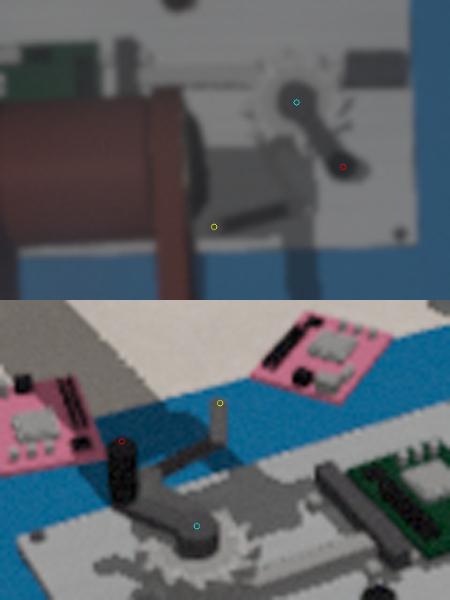

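The marks fall on the knob top, post at 0.5 rad and crank axis in both views: the lever is fully over and the knob position is confirmed. Next I go to the knob with the gripper open.

```bash
python3 -m crank '{"linear":[[-0.0053,0,0.0393],[-0.0053,0,0.0393],[-0.0053,0,0.0393],[-0.0053,0,0.0393],[0,0,0],[0,0.03,0],[0,0.03,0],[0,0.03,0],[0,0.03,0],[0,0,0]],"turn":[[0,0,0],[0,0,0],[0,0,0],[0,0,0],[0,0,0],[0,0,0],[0,0,0],[0,0,0],[0,0,0],[0,0,0]]}' -1 40
```

```text
t: 9.1
ee_pos: [0.5421, -0.0449, 0.0784]
orientation: [-1.572, -0.006, -3.141]
contact_force: [-0.3, -0.9, 0.1]
opening: 0.0855
```

```bash
python3 -m crank '{"linear":[[-0.0022,-0.003,0.002],[0,0,0],[0,0,0],[0,0,0],[0,0,0],[0,0,0],[0,0,0],[0,0,0],[0,0,0],[0,0,0]],"turn":[[0,0,0],[0,0,0],[0,0,0],[0,0,0],[0,0,0],[0,0,0],[0,0,0],[0,0,0],[0,0,0],[0,0,0]]}' 1 50
```

```text
t: 10.35
ee_pos: [0.5475, -0.0485, 0.0856]
orientation: [-1.57, 0.002, 3.141]
contact_force: [-1.6, -1.3, 5.4]
opening: 0.0221
```

Gripped (22 mm). Now I wind up clockwise by about 0.12 rad.

```bash
python3 -m crank '{"linear":[[0.0007,0,-0.0012],[0.0007,0,-0.0012],[0.0007,0,-0.0012],[0.0007,0,-0.0012],[0.0007,0,-0.0012],[0.0005,0,-0.0012],[0,0,0],[0,0,0],[0,0,0],[0,0,0]],"turn":[[0,0,0],[0,0,0],[0,0,0],[0,0,0],[0,0,0],[0,0,0],[0,0,0],[0,0,0],[0,0,0],[0,0,0]]}' && python3 - <<'E'
from h import *
f=grab('scene'); np.savez('scene3.npz',**f); b=cv2.resize(f['img'][165:225,205:285],None,fx=9,fy=9,interpolation=cv2.INTER_CUBIC)
cv2.imwrite('pics/p4.png',cv2.convertScaleAbs(b[:,:,::-1],alpha=1.3))
f0=load(np.load('scene2.npz')); 
c=np.array([.599,-.0125]); u=np.array([-1,-.037])
for r in (.04,.056): print(r,((proj(f,[*(c+r*u),.053])-[205,165])*9).round())
E
```

```text
t: 11.6
ee_pos: [0.5441, -0.0427, 0.0856]
orientation: [-1.567, 0.003, 3.141]
contact_force: [0.9, -6.9, 4.0]
opening: 0.0218
0.04 [322. 380.]
0.056 [301. 351.]
```

View pics/p4.png

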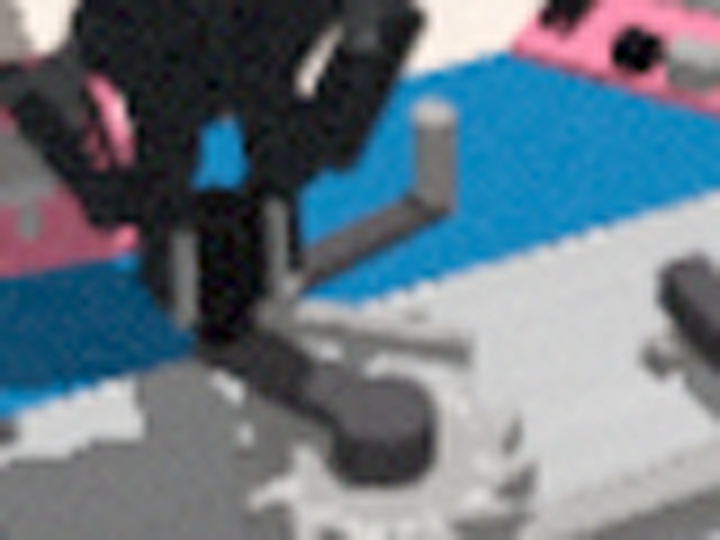

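The knob is held and the spring's 7 N now rests on the gripper. The pale pawl bar runs from (280,310) to (465,348), apparently swung out of the teeth. I'll check its nose radius and measure the jaw and board geometry in the same step.

```bash
python3 - <<'E'
from h import *
f=load(np.load('scene3.npz')); c=np.array([.599,-.0125])
for uv in ((465,335),(468,350),(460,358)):
    p=ray(f,(205+uv[0]/9,165+uv[1]/9),.053)[:2]; print(uv,p.round(4),'r',np.linalg.norm(p-c).round(4))
# travel: top0 crop edges along the clamp line; face z ~.04 top of jaws unknown
t=load(np.load('top0.npz')); T=lambda u,v:(160+(u+.5)/5-.5,130+(v+.5)/5-.5)
for z in (.03,.042,.05):
    print(z,[ (n,ray(t,T(*uv),z)[:2].round(4).tolist()) for n,uv in (('backface',(99,255)),('jawface',(304,245)))], 'board z.028',ray(t,T(140,250),.028)[:2].round(4),ray(t,T(290,250),.028)[:2].round(4))
E
```

```text
(465, 335) [0.5575 0.036 ] r 0.0638
(468, 350) [0.5647 0.0337] r 0.0575
(460, 358) [0.5672 0.0297] r 0.0528
0.03 [('backface', [0.5889, 0.2657]), ('jawface', [0.5961, 0.1374])] board z.028 [0.5924 0.2404] [0.593  0.1463]
0.042 [('backface', [0.5879, 0.2632]), ('jawface', [0.595, 0.1362])] board z.028 [0.5924 0.2404] [0.593  0.1463]
0.05 [('backface', [0.5872, 0.2616]), ('jawface', [0.5943, 0.1354])] board z.028 [0.5924 0.2404] [0.593  0.1463]
```

The pawl is clear (nose radius about 57 mm). Expected total travel is about 36 mm, or 1.8 rad. I'll work out the rows along the circle.

```bash
python3 - <<'E'
from h import *
ph=np.radians(-151.5)+np.arange(0,36)*.065; R=.065
p=R*np.c_[np.cos(ph),np.sin(ph)]; d=-np.diff(p,axis=0)
for i in range(0,35,5): print(i, ' '.join(f'[{a:.4f},0,{b:.4f}]' for a,b in d[i:i+5]))
E
```

```text
0 [-0.0021,0,0.0036] [-0.0024,0,0.0035] [-0.0026,0,0.0033] [-0.0028,0,0.0032] [-0.0030,0,0.0030]
5 [-0.0032,0,0.0028] [-0.0034,0,0.0026] [-0.0035,0,0.0023] [-0.0037,0,0.0021] [-0.0038,0,0.0019]
10 [-0.0039,0,0.0016] [-0.0040,0,0.0014] [-0.0041,0,0.0011] [-0.0041,0,0.0008] [-0.0042,0,0.0006]
15 [-0.0042,0,0.0003] [-0.0042,0,0.0000] [-0.0042,0,-0.0003] [-0.0042,0,-0.0005] [-0.0041,0,-0.0008]
20 [-0.0041,0,-0.0011] [-0.0040,0,-0.0013] [-0.0039,0,-0.0016] [-0.0038,0,-0.0019] [-0.0037,0,-0.0021]
25 [-0.0035,0,-0.0023] [-0.0034,0,-0.0026] [-0.0032,0,-0.0028] [-0.0030,0,-0.0030] [-0.0028,0,-0.0032]
30 [-0.0026,0,-0.0033] [-0.0024,0,-0.0035] [-0.0021,0,-0.0036] [-0.0019,0,-0.0038] [-0.0017,0,-0.0039]
```

```bash
python3 -m crank '{"linear":[[-0.0021,0,0.0036],[-0.0024,0,0.0035],[-0.0026,0,0.0033],[-0.0028,0,0.0032],[-0.0030,0,0.0030],[-0.0032,0,0.0028],[-0.0034,0,0.0026],[-0.0035,0,0.0023],[-0.0037,0,0.0021],[-0.0038,0,0.0019]],"turn":[[0,0,0],[0,0,0],[0,0,0],[0,0,0],[0,0,0],[0,0,0],[0,0,0],[0,0,0],[0,0,0],[0,0,0]]}'
```

```text
t: 12.9
ee_pos: [0.5748, -0.072, 0.0856]
orientation: [-1.565, 0.004, 3.141]
contact_force: [1.6, -10.5, 2.6]
opening: 0.0214
```

```bash
python3 -m crank '{"linear":[[-0.0039,0,0.0021],[-0.0040,0,0.0018],[-0.0041,0,0.0013],[-0.0041,0,0.0009],[-0.0042,0,0.0006],[-0.0042,0,0.0003],[-0.0042,0,0.0000],[-0.0042,0,-0.0003],[-0.0042,0,-0.0005],[-0.0041,0,-0.0008]],"turn":[[0,0,0],[0,0,0],[0,0,0],[0,0,0],[0,0,0],[0,0,0],[0,0,0],[0,0,0],[0,0,0],[0,0,0]]}' && python3 - <<'E'
from h import *
for n,(x,y,w,h) in (('top',(160,130,150,100)),('scene',(220,170,150,90))):
    f=grab(n); np.savez(n+'4.npz',**f)
    if n=='scene': cv2.imwrite('pics/p5.png',cv2.convertScaleAbs(cv2.resize(f['img'][y:y+h,x:x+w],None,fx=5,fy=5,interpolation=cv2.INTER_CUBIC)[:,:,::-1],alpha=1.3))
E
```

```text
t: 14.15
ee_pos: [0.6171, -0.0763, 0.0857]
orientation: [-1.567, 0.007, 3.141]
contact_force: [5.8, -5.7, 0.8]
opening: 0.0213
```

View pics/p5.png

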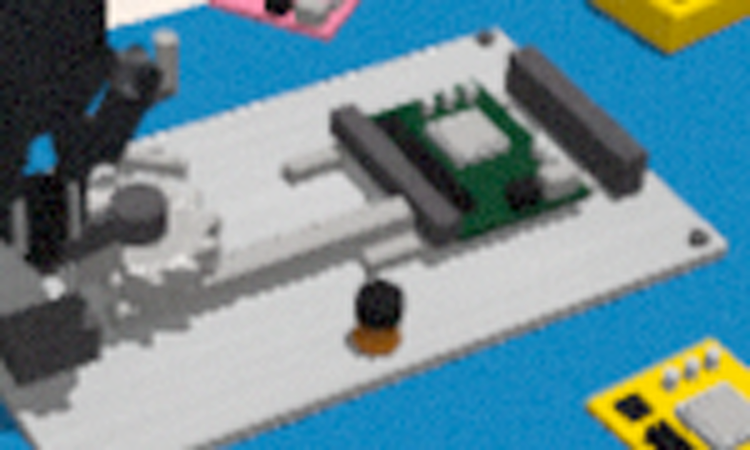

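The jaw now pushes the board, with about 15–20 mm to the back jaw. I'll continue with a smaller arc, then feel the force.

```bash
python3 -m crank '{"linear":[[-0.0041,0,-0.0006],[-0.0040,0,-0.0009],[-0.0039,0,-0.0016],[-0.0038,0,-0.0019],[-0.0037,0,-0.0021],[0,0,0],[0,0,0],[0,0,0],[0,0,0],[0,0,0]],"turn":[[0,0,0],[0,0,0],[0,0,0],[0,0,0],[0,0,0],[0,0,0],[0,0,0],[0,0,0],[0,0,0],[0,0,0]]}' && python3 - <<'E'
from h import *
for n in ('top','scene'):
    f=grab(n); np.savez(n+'5.npz',**f)
a=[load(np.load(n+'5.npz'))['img'][y:y+60,x:x+100] for n,x,y in (('top',160,150),('scene',280,172))]
cv2.imwrite('pics/p6.png',cv2.convertScaleAbs(cv2.resize(np.vstack(a),None,fx=5,fy=5,interpolation=cv2.INTER_CUBIC)[:,:,::-1],alpha=1.3))
print(status.get_obs()['contact_force'])
E
```

```text
t: 15.5
ee_pos: [0.637, -0.0678, 0.0857]
orientation: [-1.57, 0.008, 3.141]
contact_force: [7.3, -2.7, -0.1]
opening: 0.0218
[ 8.43324363 -2.02832915  0.6029021 ]
```

View pics/p6.png

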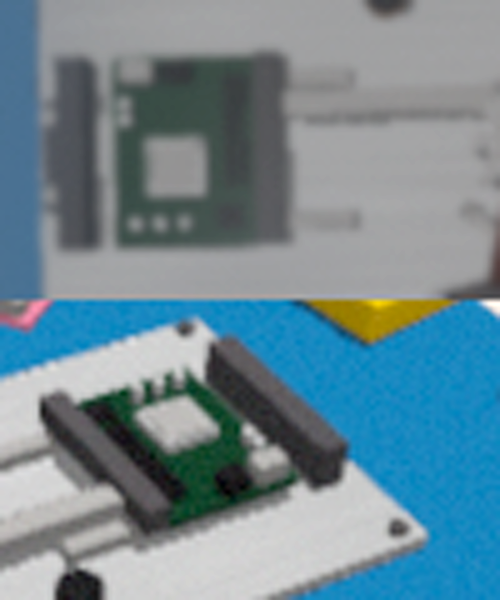

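The gap left is about 6–7 mm, or roughly 0.33 rad. I'll take smaller steps and watch for the tangential force to drop away from about 5–6 N.

```bash
python3 -m crank '{"linear":[[-0.0022,0,-0.0014],[-0.0021,0,-0.0015],[-0.0020,0,-0.0016],[-0.0020,0,-0.0017],[-0.0019,0,-0.0018],[0,0,0],[0,0,0],[0,0,0],[0,0,0],[0,0,0]],"turn":[[0,0,0],[0,0,0],[0,0,0],[0,0,0],[0,0,0],[0,0,0],[0,0,0],[0,0,0],[0,0,0],[0,0,0]]}'
```

```text
t: 16.85
ee_pos: [0.6473, -0.0596, 0.0857]
orientation: [-1.57, 0.008, 3.141]
contact_force: [8.1, -1.3, 1.2]
opening: 0.0217
```

```bash
python3 -m crank '{"linear":[[-0.0012,0,-0.0007],[-0.0012,0,-0.0007],[-0.0009,0,-0.0010],[-0.0009,0,-0.0010],[0,0,0],[0,0,0],[0,0,0],[0,0,0],[0,0,0],[0,0,0]],"turn":[[0,0,0],[0,0,0],[0,0,0],[0,0,0],[0,0,0],[0,0,0],[0,0,0],[0,0,0],[0,0,0],[0,0,0]]}'
```

```text
t: 18.1
ee_pos: [0.6511, -0.0557, 0.0857]
orientation: [-1.571, 0.007, 3.141]
contact_force: [6.3, -0.2, 1.4]
opening: 0.0218
```

```bash
python3 -m crank '{"linear":[[-0.0009,0,-0.0009],[-0.0009,0,-0.0009],[-0.0008,0,-0.0010],[-0.0008,0,-0.0010],[0,0,0],[0,0,0],[0,0,0],[0,0,0],[0,0,0],[0,0,0]],"turn":[[0,0,0],[0,0,0],[0,0,0],[0,0,0],[0,0,0],[0,0,0],[0,0,0],[0,0,0],[0,0,0],[0,0,0]]}' && python3 - <<'E'
from h import *
f=grab('top'); np.savez('top6.npz',**f)
cv2.imwrite('pics/p7.png',cv2.convertScaleAbs(cv2.resize(f['img'][150:210,160:240],None,fx=9,fy=9,interpolation=cv2.INTER_CUBIC)[:,:,::-1],alpha=1.5))
E
```

```text
t: 19.35
ee_pos: [0.6544, -0.0517, 0.0857]
orientation: [-1.572, 0.007, 3.141]
contact_force: [7.3, 0.8, 2.3]
opening: 0.0216
```

View pics/p7.png

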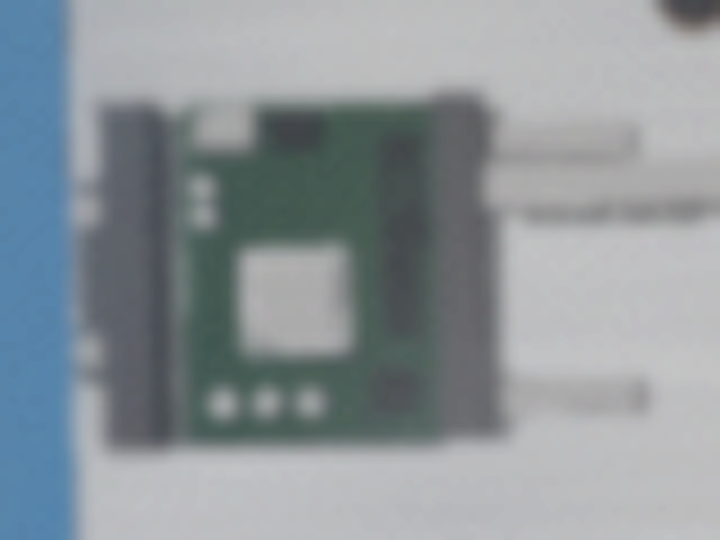

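The gap is about 10 px of 9× zoom, or 3 mm, and the spring load (about 5 N) is still on the gripper. Continuing.

```bash
python3 -m crank '{"linear":[[-0.0009,0,-0.0010],[-0.0008,0,-0.0010],[-0.0007,0,-0.0011],[-0.0007,0,-0.0011],[0,0,0],[0,0,0],[0,0,0],[0,0,0],[0,0,0],[0,0,0]],"turn":[[0,0,0],[0,0,0],[0,0,0],[0,0,0],[0,0,0],[0,0,0],[0,0,0],[0,0,0],[0,0,0],[0,0,0]]}'
```

```text
t: 20.65
ee_pos: [0.6573, -0.0472, 0.0856]
orientation: [-1.572, 0.006, 3.141]
contact_force: [6.3, 1.0, 2.4]
opening: 0.0215
```

```bash
python3 -m crank '{"linear":[[-0.0007,0,-0.0011],[-0.0007,0,-0.0011],[0,0,0],[0,0,0],[0,0,0],[0,0,0],[0,0,0],[0,0,0],[0,0,0],[0,0,0]],"turn":[[0,0,0],[0,0,0],[0,0,0],[0,0,0],[0,0,0],[0,0,0],[0,0,0],[0,0,0],[0,0,0],[0,0,0]]}'
```

```text
t: 21.9
ee_pos: [0.6587, -0.045, 0.0856]
orientation: [-1.572, 0.006, 3.141]
contact_force: [5.5, 2.3, 2.6]
opening: 0.0217
```

```bash
python3 -m crank '{"linear":[[-0.0006,0,-0.0011],[-0.0006,0,-0.0012],[0,0,0],[0,0,0],[0,0,0],[0,0,0],[0,0,0],[0,0,0],[0,0,0],[0,0,0]],"turn":[[0,0,0],[0,0,0],[0,0,0],[0,0,0],[0,0,0],[0,0,0],[0,0,0],[0,0,0],[0,0,0],[0,0,0]]}'
```

```text
t: 23.15
ee_pos: [0.6599, -0.0426, 0.0856]
orientation: [-1.572, 0.006, 3.141]
contact_force: [5.6, 1.5, 2.9]
opening: 0.0216
```

```bash
python3 -m crank '{"linear":[[-0.0006,0,-0.0012],[-0.0005,0,-0.0012],[0,0,0],[0,0,0],[0,0,0],[0,0,0],[0,0,0],[0,0,0],[0,0,0],[0,0,0]],"turn":[[0,0,0],[0,0,0],[0,0,0],[0,0,0],[0,0,0],[0,0,0],[0,0,0],[0,0,0],[0,0,0],[0,0,0]]}'
```

```text
t: 24.4
ee_pos: [0.6611, -0.0402, 0.0857]
orientation: [-1.572, 0.007, 3.141]
contact_force: [6.0, 2.7, 1.4]
opening: 0.0215
```

```bash
python3 -m crank '{"linear":[[-0.0005,0,-0.0012],[-0.0005,0,-0.0012],[0,0,0],[0,0,0],[0,0,0],[0,0,0],[0,0,0],[0,0,0],[0,0,0],[0,0,0]],"turn":[[0,0,0],[0,0,0],[0,0,0],[0,0,0],[0,0,0],[0,0,0],[0,0,0],[0,0,0],[0,0,0],[0,0,0]]}' && python3 - <<'E'
from h import *
# profile along the clamp's y line through board middle strip rows, top camera: green extent in each frame
for k in ('0','5','6',None):
    f=load(np.load(f'top{k}.npz')) if k else grab('top')
    if not k: np.savez('top7.npz',**f)
    im=f['img'][165:192].astype(float).mean(0); g=im[:,1]-im[:,0]
    print(k,'grey',im[168:186].mean(1).round().astype(int).tolist(),'green',g[174:222].round().astype(int).tolist())
E
```

```text
t: 25.65
ee_pos: [0.6621, -0.0378, 0.0856]
orientation: [-1.572, 0.007, 3.141]
contact_force: [5.5, 2.4, 2.0]
opening: 0.0219
0 grey [88, 85, 78, 69, 63, 61, 60, 59, 55, 51, 58, 77, 96, 107, 111, 111, 111, 111] green [3, 2, 3, 3, 2, 2, 1, 1, 1, 1, 1, 1, 1, 3, 6, 8, 9, 10, 11, 11, 8, 7, 6, 6, 6, 6, 6, 6, 6, 6, 6, 7, 8, 10, 11, 9, 6, 5, 5, 5, 6, 8, 6, 2, 1, 1, 1, 1]
5 grey [95, 92, 84, 74, 67, 65, 65, 63, 59, 54, 62, 83, 102, 109, 97, 78, 69, 66] green [3, 3, 3, 3, 3, 2, 1, 2, 5, 8, 10, 10, 11, 12, 11, 9, 8, 7, 7, 7, 7, 6, 6, 6, 7, 7, 8, 9, 11, 12, 9, 6, 5, 5, 6, 7, 6, 3, 1, 1, 1, 1, 1, 1, 0, 0, 0, 0]
6 grey [96, 93, 85, 75, 68, 66, 65, 64, 59, 54, 59, 69, 70, 68, 67, 64, 59, 59] green [3, 3, 3, 4, 3, 5, 9, 11, 11, 11, 12, 12, 10, 8, 7, 7, 7, 7, 7, 7, 7, 7, 7, 8, 9, 11, 12, 11, 8, 6, 5, 5, 6, 8, 6, 2, 1, 1, 0, 1, 1, 1, 0, 0, 0, 0, 0, 0]
None grey [96, 93, 85, 75, 68, 66, 65, 64, 60, 53, 52, 60, 68, 68, 63, 59, 63, 71] green [3, 3, 3, 4, 8, 10, 11, 11, 11, 12, 12, 10, 8, 7, 7, 7, 7, 7, 7, 7, 7, 7, 8, 10, 12, 12, 10, 6, 5, 5, 5, 7, 6, 3, 1, 1, 0, 1, 1, 1, 0, 0, 0, 0, 0, 0, 0, 0]
```

```bash
python3 -m crank '{"linear":[[-0.0005,0,-0.0012],[-0.0005,0,-0.0012],[0,0,0],[0,0,0],[0,0,0],[0,0,0],[0,0,0],[0,0,0],[0,0,0],[0,0,0]],"turn":[[0,0,0],[0,0,0],[0,0,0],[0,0,0],[0,0,0],[0,0,0],[0,0,0],[0,0,0],[0,0,0],[0,0,0]]}'
```

```text
t: 26.95
ee_pos: [0.663, -0.0353, 0.0856]
orientation: [-1.573, 0.007, 3.141]
contact_force: [5.9, 2.6, 3.2]
opening: 0.0218
```

```bash
python3 -m crank '{"linear":[[-0.0004,0,-0.0012],[-0.0004,0,-0.0012],[0,0,0],[0,0,0],[0,0,0],[0,0,0],[0,0,0],[0,0,0],[0,0,0],[0,0,0]],"turn":[[0,0,0],[0,0,0],[0,0,0],[0,0,0],[0,0,0],[0,0,0],[0,0,0],[0,0,0],[0,0,0],[0,0,0]]}'
```

```text
t: 28.2
ee_pos: [0.6639, -0.0329, 0.0857]
orientation: [-1.573, 0.007, 3.141]
contact_force: [6.2, 2.2, 2.4]
opening: 0.0218
```

```bash
python3 -m crank '{"linear":[[-0.0004,0,-0.0012],[-0.0004,0,-0.0012],[0,0,0],[0,0,0],[0,0,0],[0,0,0],[0,0,0],[0,0,0],[0,0,0],[0,0,0]],"turn":[[0,0,0],[0,0,0],[0,0,0],[0,0,0],[0,0,0],[0,0,0],[0,0,0],[0,0,0],[0,0,0],[0,0,0]]}' && python3 - <<'E'
from h import *
f=grab('top'); np.savez('top8.npz',**f)
im=f['img'][165:192].astype(float).mean(0); g=im[:,1]-im[:,0]
print('grey',im[168:186].mean(1).round().astype(int).tolist(),'green',g[174:222].round().astype(int).tolist())
print(np.mean([status.get_obs()['contact_force'] for _ in range(5)],0))
E
```

```text
t: 29.45
ee_pos: [0.6646, -0.0304, 0.0856]
orientation: [-1.573, 0.006, 3.141]
contact_force: [5.2, 2.3, 2.4]
opening: 0.0217
grey [97, 93, 86, 75, 68, 66, 66, 64, 60, 54, 57, 66, 68, 64, 60, 61, 71, 80] green [3, 3, 3, 5, 8, 10, 11, 11, 12, 12, 10, 8, 7, 7, 7, 7, 7, 7, 7, 7, 7, 8, 9, 12, 13, 10, 7, 5, 6, 5, 7, 7, 4, 1, 0, 1, 1, 1, 1, 0, 0, 0, 0, 0, 0, 0, 0, 0]
[5.64167179 3.1595404  2.55385852]
```

```bash
python3 -m crank '{"linear":[[-0.0003,0,-0.0012],[-0.0003,0,-0.0012],[0,0,0],[0,0,0],[0,0,0],[0,0,0],[0,0,0],[0,0,0],[0,0,0],[0,0,0]],"turn":[[0,0,0],[0,0,0],[0,0,0],[0,0,0],[0,0,0],[0,0,0],[0,0,0],[0,0,0],[0,0,0],[0,0,0]]}'
```

```text
t: 30.75
ee_pos: [0.6652, -0.028, 0.0857]
orientation: [-1.573, 0.006, 3.141]
contact_force: [6.2, 2.8, 3.1]
opening: 0.0221
```

```bash
python3 -m crank '{"linear":[[-0.0003,0,-0.0012],[-0.0003,0,-0.0012],[0,0,0],[0,0,0],[0,0,0],[0,0,0],[0,0,0],[0,0,0],[0,0,0],[0,0,0]],"turn":[[0,0,0],[0,0,0],[0,0,0],[0,0,0],[0,0,0],[0,0,0],[0,0,0],[0,0,0],[0,0,0],[0,0,0]]}'
```

```text
t: 32.0
ee_pos: [0.6653, -0.0276, 0.0856]
orientation: [-1.569, 0.005, 3.141]
contact_force: [4.9, -3.0, 2.9]
opening: 0.0218
```

Contact: motion stopped and the tangential force flipped from about +4.5 N to −2 N, so the spring now bears on the board. I'll relax the slight overpush and open.

```bash
python3 -m crank '{"linear":[[-0.0004,0,0.0003],[-0.0004,0,0.0003],[0,0,0],[0,0,0],[0,0,0],[0,0,0],[0,0,0],[0,0,0],[0,0,0],[0,0,0]],"turn":[[0,0,0],[0,0,0],[0,0,0],[0,0,0],[0,0,0],[0,0,0],[0,0,0],[0,0,0],[0,0,0],[0,0,0]]}'
```

```text
t: 33.25
ee_pos: [0.6653, -0.0276, 0.0856]
orientation: [-1.57, 0.003, 3.141]
contact_force: [2.3, -1.7, 5.6]
opening: 0.0218
```

```bash
python3 -m crank '{"linear":[[0,0,0],[0,0,0],[0,0,0],[0,0,0],[0,0,0],[0,0,0],[0,0,0],[0,0,0],[0,0,0],[0,0,0]],"turn":[[0,0,0],[0,0,0],[0,0,0],[0,0,0],[0,0,0],[0,0,0],[0,0,0],[0,0,0],[0,0,0],[0,0,0]]}' -1 && python3 -m crank '{"linear":[[0,-0.03,0],[0,-0.04,0],[0,-0.04,0],[0,-0.03,0],[0.04,0,0.04],[0.04,0,0.04],[0.04,0,0.04],[0.04,0,0.04],[0,0,0],[0,0,0]],"turn":[[0,0,0],[0,0,0],[0,0,0],[0,0,0],[0,0,0],[0,0,0],[0,0,0],[0,0,0],[0,0,0],[0,0,0]]}' && python3 - <<'E'
from h import *
a=[]
for n,(x,y,w,h) in (('top',(160,130,150,90)),('scene',(210,170,150,90))):
    f=grab(n); np.savez(n+'9.npz',**f); im=f['img']
    if n=='top':
        m=im[165:192].astype(float).mean(0); g=m[:,1]-m[:,0]; print('green',g[174:222].round().astype(int).tolist())
    a.append(cv2.convertScaleAbs(cv2.resize(im[y:y+h,x:x+w],(500,300),interpolation=cv2.INTER_CUBIC),alpha=1.3))
cv2.imwrite('pics/p8.png',np.vstack(a)[:,:,::-1])
E
```

```text
t: 34.5
ee_pos: [0.6642, -0.0273, 0.0844]
orientation: [-1.571, 0.0, 3.141]
contact_force: [0.2, -0.3, 0.2]
opening: 0.0855
t: 35.75
ee_pos: [0.5043, -0.1872, 0.2245]
orientation: [-1.571, 0.001, 3.141]
contact_force: [0.0, -0.4, 0.5]
opening: 0.0853
green [3, 3, 3, 5, 8, 9, 10, 11, 12, 11, 9, 7, 7, 7, 7, 7, 7, 7, 7, 7, 7, 8, 9, 11, 12, 10, 6, 5, 5, 6, 7, 6, 3, 1, 1, 1, 1, 1, 1, 1, 0, 0, 0, 1, 0, 0, 0, 0]
```

View pics/p8.png

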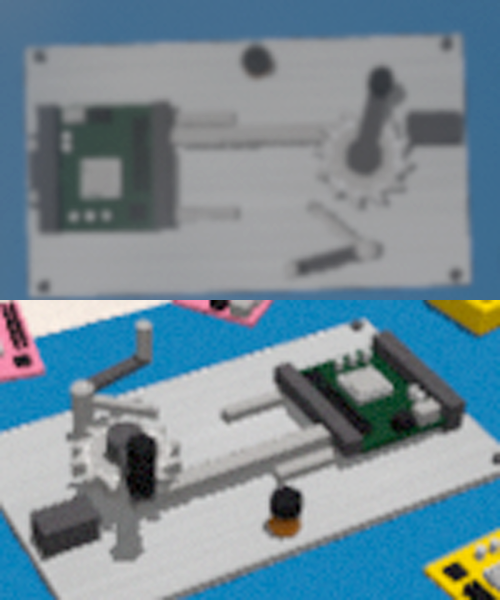

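The board sits square and tight between both jaws, at (55–160, 105–230) in the top panel. The pawl is clear, the knob stayed where I let go, and the jar and other things are in place. I'm handing it in.

```bash
python3 -c "
from cell import close_job; print(close_job())"
```

```text
the job is handed in; nothing more can be done
None
```

The board is clamped against the back jaw by the spring alone, and the job was handed in at about 36 s of the 72 s allowed. No verdict was reported.

- **Lever:** I pushed it to its stop. The force rose to 24 N with no further motion, and both views showed the post at the 0.5 rad position.
- **Pawl:** I gripped the knob and wound it up about 0.1 rad. The spring's 7 N then rested on the gripper, and the pawl nose measured about 57 mm from the axis, so it was clear of the teeth.
- **Letting down:** I let the crank back slowly, at roughly 10 mm/s of jaw travel or less. The tangential force then flipped from about +4.5 N to −2 N and the knob stopped, which showed the board had met the back jaw. I eased the slight overpush to about −1 N before opening.
- **Last checks:** The final pictures show the board square and tight between the jaws, the pawl out and the jar in its place. The last full views I took showed nothing else disturbed. The wrist force is near zero and the gripper is well clear.

Two things disagreed or were not checked:
- **Travel estimate:** My first estimate from the pictures was about 36 mm of jaw travel. The real figure was about 46 mm, still within the stated range, so I relied on the force signal.
- **Grip force:** I could not measure the force between jaw and board directly.

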